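Weigh the radio unit on the two-pan balance

ROBOT

A 7-joint arm with a two-finger parallel gripper is mounted at the origin on the work surface. World frame = base frame: x ahead of the robot, y to its left, z up, the work surface at z = 0. Lengths are in m, angles in rad, forces in N, time in s.
With the tool pointing down it reaches from about 0.425 to 1.025 m from the base axis. Payload 9.4 kg.
Tool frame: the origin (TCP) lies between the finger pads; the fingertips stand robot.nose_length ahead of it and the grasp point (between the pads) lies 3 mm ahead of it (robot.nose_length is the distance from the TCP to the fingertips, in m); z points along the fingers, y is the line along which they close (so a half turn about z gives the same grasp; the last joint's range is limited). The gripper opens to 85 mm and grips with 20 to 120 N. Pads are 22 mm wide; open, the fingers measure 114 mm over their backs; the gripper's body (76 mm by 85 mm) begins 54 mm behind the grasp point. The pads swing forward as they close: fully open they stand 13 mm farther back than shut.
Start: joints at [1.26, 0.599, -0.003, 1.599, 0.002, 0.943, -0.08], TCP at [0.168, -0.705, 0.253] pointing down, gripper open.
Joint ranges: [-2.57, 2.57], [-0.35, 1.97], [-1.29, 1.29], [0.11, 2.56], [-1.05, 4.19], [0.11, 1.86], [-2.63, 2.63]. Speed limits (rad/s): [2.22, 2.22, 3.01, 3.01, 3.14, 3.14, 3.14].

INTERFACE

Orientations are given as a 3x3 rotation matrix whose columns are the frame's x, y, z axes.
In Python, from bench import readout, vision, close_job, robot gives the robot as it stands. The module is installed in compiled form; this text tells all that it offers.
- The arm moves only by the shell command python3 -m inch 'ROWS'. ROWS is JSON, a list of rows, each an object of numbers: "fingers": the opening in per cent of the stroke, from 0 (shut) to 100 (fully open); "dx", "dy", "dz": the shift along the tool's x, y, z in m; "twist": the turn about the tool's z in degrees. In form: [{"fingers": .., "dx": .., "dy": .., "dz": .., "twist": ..}, ...]. A call has 1 to 20 rows; each row shifts and turns the commanded pose from where the row before left it, along the tool's axes as they then stand; what a row does not reach is not made up. A row lasts 1/8 s, in which the tool goes at most 62.5 mm and 10.7 degrees, less where a joint would pass 70% of its speed; a pose out of reach is approached as far as the arm can. A call is refused whole if a number of a shift passes 0.0625 or a number of a turn 10.7, either way. A call with a gripper value outside its range is refused whole. The fingers move at their own pace and stop on an object; the grip force is fixed at half the most. Time passes only in rows, so rows that do not move let the fingers close. It gives the time, the measured TCP pose, the force, the opening and the grip force at its end, in the units of the state.
- readout.state(): the state, without advancing time (a new reading comes with each control period).
- vision.capture(name): name is "side" or "top" or "wrist"; returns the picture (384x512x3 uint8, red, green, blue); there is no depth.
- vision.camera_model(name): a dict with "mtx" (3x3 intrinsics, pixels), "k1" (the pictures are not rectified: a ray, as slopes to the right and down, at radius r is drawn at 1 + k1 r^2 times it, then the intrinsics apply), "rvec" (rotation vector, rad) and "tvec" (3), from world to camera coordinates, as OpenCV has them. Camera axes: x right, y down, z forward; pixel columns grow to the right and rows downward; lengths in m; the calibration is good to about 2 mm. A picture is of the moment at which its call begins: read the wrist's pose just before it. camera_model takes no time and is no camera call; for the wrist camera it gives the pose at the moment of the call.
- close_job(): hands the job in; it is judged then, once.
The state is a dict: "time": time; "joint_positions": joint angles; "joint_velocities": joint speeds; "effort": joint torques, N m; "ee_pos": TCP position; "orientation": TCP orientation; "force": force on the tool from outside, world axes, zero at the start; "torque": the same for the moment, N m; "finger_gap": opening from 0.0 (shut) to 1.0 (fully open); "grasp_force": force on a finger pad.
Only numpy, scipy, OpenCV 4.12 (cv2) and the standard library are available. Lean on these libraries where they do the work, as an engineer would, in place of code of your own. Each camera call takes 0.05 s, during which the arm holds its last target. There are 200 camera calls.

TASK

Weigh the unit that is standing on the balance's left pan: press the red rocker catch over so that it snaps fully across and drops the guard rail, then slide brass weights from the loading deck onto the right pan until the beam stands level. Leave the weights you do not need on the deck, standing clear of the pan, leave the three units where they are, drop nothing and disturb nothing else.

Things in the scene. Friction and masses are not known exactly. Their poses are not given: they have to be found in the camera images.
- balance: Two-pan balance on a grey base plate 300 x 440 mm, fixed; place and yaw vary. Origin at table level under the beam's pivot; local x points away from the robot at yaw 0, y to the left, z up. Every 'balance x, y, z' below is in this frame, in mm. The brass beam runs along y, arms 120 long. Links keep both pans horizontal, so where a load stands on its pan does not matter.
- beam (a joint): Beam tilt, rad: 0 level, -0.1 left (unit) pan down on its stop (start), +0.1 right (weight) pan down. One whole weight too few or too many drives it to a stop; when the loads match it rests within about 0.03 of 0 after about 1.5 s. A thin red pointer on the beam (tip 163 high) rises on the far side of an upright white plate (top 145) and stands over its green centre mark when level.
- weight_pan_floor (a point): Centre of the right pan's floor, at balance y -120; moves with the pan. Aluminium tray: balance x -35 to 34, y -212 to -28; floor z 70 with the beam level, 82 when up (start), 58 when down. Rims 8 high on far side and ends; open towards the robot. As the loads match it sinks under the arriving weight, whose disc may dip below a finger: follow through against its knob.
- unit_pan_floor (a point): Centre of the left pan's floor, at balance y +120; moves with the pan. Aluminium pan 134 x 134 with rims 5 high, carries the unit; floor z 58 when down (start), 70 when level.
- deck_end (a point): Middle of the top far edge of the wooden loading deck: balance x -47, y -120, z 84. The deck runs 108 mm from here towards the robot, y -215 to -25, with four lanes along x centred at y -189, -143, -97, -51, each 40 wide between strips 6 high. With the guard down, a weight pushed in +x along its lane slides across the 12 mm gap onto the right pan, whose raised floor is 2 mm lower.
- catch (a joint): Red rocker catch, rad: 0 (start) holds up a red guard rail that bars the far ends of all lanes (balance x -42, 12 above the deck); 0.7 fully over, guard sunk 18 below the deck. Seesaw pivot at balance x -122, y 110, z 56; paddle 120 (along y) x 24 x 6 with a heavy steel head (36 wide, top 38 above the pivot). Right end pressed down past level (0.35, under 2 N) it snaps over.
- catch_press (a point): Point on top of the catch paddle, 50 mm right (-y) of its pivot, on the end that is up at the start: where to press straight down. About 79 mm above the table at the start, 44 when the catch is over; a press that takes it to about 54 carries it over. The head falls to the right as it snaps, reaching 31 mm from the pivot, so press no nearer to the pivot than this.
- weight0: Brass disc weight, 100 g, one of four equal ones: 36 mm diameter, disc 14 high, with a knob on top (15 mm wide at its top, total height 36). Origin: centre of its underside. Starts in the first (rightmost) lane of the loading deck, anywhere from balance x -95 to -75.
- weight1: Brass disc weight, 100 g, one of four equal ones: 36 mm diameter, disc 14 high, with a knob on top (15 mm wide at its top, total height 36). Origin: centre of its underside. Starts in the second lane of the loading deck, anywhere from balance x -95 to -75.
- weight2: Brass disc weight, 100 g, one of four equal ones: 36 mm diameter, disc 14 high, with a knob on top (15 mm wide at its top, total height 36). Origin: centre of its underside. Starts in the third lane of the loading deck, anywhere from balance x -95 to -75.
- weight3: Brass disc weight, 100 g, one of four equal ones: 36 mm diameter, disc 14 high, with a knob on top (15 mm wide at its top, total height 36). Origin: centre of its underside. Starts in the fourth (leftmost) lane of the loading deck, anywhere from balance x -95 to -75.
- unit_small: Small white radio unit, 60 x 45 x 22 mm. Origin: centre of its underside. One of the three units stands on the balance's left pan and the other two on the dark wooden stand; which is which varies. It weighs about as much as a whole number of weights (1, 2 or 3).
- unit_mid: Blue modem unit, 78 x 58 x 26 mm. Origin: centre of its underside. One of the three units stands on the balance's left pan and the other two on the dark wooden stand; which is which varies. It weighs about as much as a whole number of weights (1, 2 or 3).
- unit_large: Dark gunmetal gateway unit, 90 x 68 x 32 mm. Origin: centre of its underside. One of the three units stands on the balance's left pan and the other two on the dark wooden stand; which is which varies. It weighs about as much as a whole number of weights (1, 2 or 3).
- stand: Dark wooden block 270 (x) x 140 (y) x 58 high at the left, on which the two other units wait. Fixed. Origin: centre of its underside.
- antenna: Black paddle antenna lying on the table at the right, 205 x 22 x 12 mm. Bystander.
- screwdriver: Screwdriver lying on the table at the right. Bystander.
- mug: Blue mug, 80 mm wide, 90 high, standing at the right. Bystander.
- coupler: Blue cable coupler, 45 x 18 x 18 mm, lying in front of the stand. Bystander.
- remote: Black remote control, 160 x 45 x 18 mm, lying at the right. Bystander.
Things that resemble listed ones, but are neither listed nor needed, are in the scene too. Leave any blue look-alike of the weight3 alone.

How it is judged:
At the end, for the whole second after the job is handed in: Catch fully over (above 0.62 rad); beam at rest and level (within 0.04 rad); every weight upright and at rest, its centre either 20 mm or more past the deck end, on the right pan, or 15 mm or more short of it, on the deck; the three units within 35 mm of their places (value of joint beam between -0.04 and 0.04 rad and velocity of joint beam between -0.05 and 0.05 rad/s and value of joint catch above 0.62 rad and z of each of weight0, weight1, weight2, weight3 in the frame of balance above 0.062 m and y of each of weight0, weight1, weight2, weight3 in the frame of balance below -0.02 m and angle between each of weight0, weight1, weight2, weight3's own z axis and vertical below 0.12 rad and linear speed of each of weight0, weight1, weight2, weight3 below 0.03 m/s and (x of weight0 in the frame of balance above -0.027 m or x of weight0 in the frame of balance below -0.062 m) and (x of weight1 in the frame of balance above -0.027 m or x of weight1 in the frame of balance below -0.062 m) and (x of weight2 in the frame of balance above -0.027 m or x of weight2 in the frame of balance below -0.062 m) and (x of weight3 in the frame of balance above -0.027 m or x of weight3 in the frame of balance below -0.062 m) and distance of each of unit_small, unit_mid, unit_large from where it was at the start of the episode below 0.035 m); the robot touches nothing.
It fails at once if a bystander (antenna, screwdriver, mug, coupler, remote) is moved more than 30 mm (distance of any of antenna, screwdriver, mug, coupler, remote from where it was at the start of the episode above 0.03 m).
It fails at once if a brass weight falls off the deck or pan (z of any of weight0, weight1, weight2, weight3 in the frame of balance below 0.045 m).
It fails at once if a unit is shifted more than 40 mm (distance of any of unit_small, unit_mid, unit_large from where it was at the start of the episode above 0.04 m).
It also fails if it takes over 64 s, if anything falls off the work surface, if the arm or the gripper's body presses on something with over 40 N, if the wrist force passes 120 N, or if a joint passes its speed limit or range.

## Working session

There is one attempt and no reset: what is moved stays moved. The work goes in short steps, Python scripts to look and compute and a shell command to move; the robot and the scene stay as the last step left them, time stands still between calls to the robot, and variables do not carry over. Pictures are saved under pics/ and viewed, at most 10 in all, crops included, and the job is handed in when it is done.

```bash
mkdir -p pics; cat > h.py <<'E'
import numpy as np, cv2
from bench import readout, vision, close_job, robot
def ray(cam,u,v,z):
    m=vision.camera_model(cam); K=np.array(m["mtx"]);R=cv2.Rodrigues(np.array(m["rvec"],float))[0];t=np.array(m["tvec"],float).ravel()
    p=cv2.undistortPoints(np.array([[[u,v]]],float),K,np.array([m["k1"],0,0,0,0.]))[0,0]
    d=R.T@np.array([p[0],p[1],1]);c=-R.T@t
    return c+d*(z-c[2])/d[2]
def proj(cam,P):
    m=vision.camera_model(cam)
    return cv2.projectPoints(np.array(P,float).reshape(-1,3),np.array(m["rvec"],float),np.array(m["tvec"],float),np.array(m["mtx"]),np.array([m["k1"],0,0,0,0.]))[0][:,0]
def save(cam,name,crop=None,s=1):
    im=vision.capture(cam)
    if crop: a,b,c,d=crop; im=im[b:d,a:c]
    im=cv2.resize(im,None,fx=s,fy=s,interpolation=cv2.INTER_CUBIC)
    cv2.imwrite("pics/"+name,im[:,:,::-1]); return im
E
python3 - <<'E'
from h import *
a=vision.capture("top");b=vision.capture("side")
cv2.imwrite("pics/a.png",cv2.resize(a,(800,600))[:,:,::-1]);cv2.imwrite("pics/b.png",cv2.resize(b,(800,600))[:,:,::-1])
s=readout.state();print(s["ee_pos"],s["orientation"],s["time"],robot.nose_length)
E
```

```text
[ 0.16783299 -0.7049071   0.25250036] [[ 9.72789539e-01  2.31690120e-01 -4.49100023e-04]
 [ 2.31690518e-01 -9.72788650e-01  1.32180719e-03]
 [-1.30629738e-04 -1.38989243e-03 -9.99999026e-01]] 0.1 0.022
```

View pics/a.png

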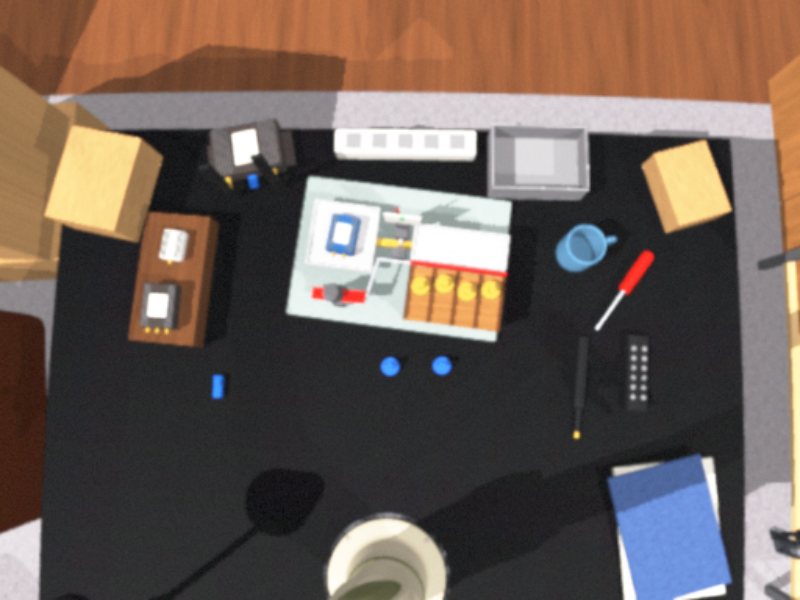

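View pics/b.png

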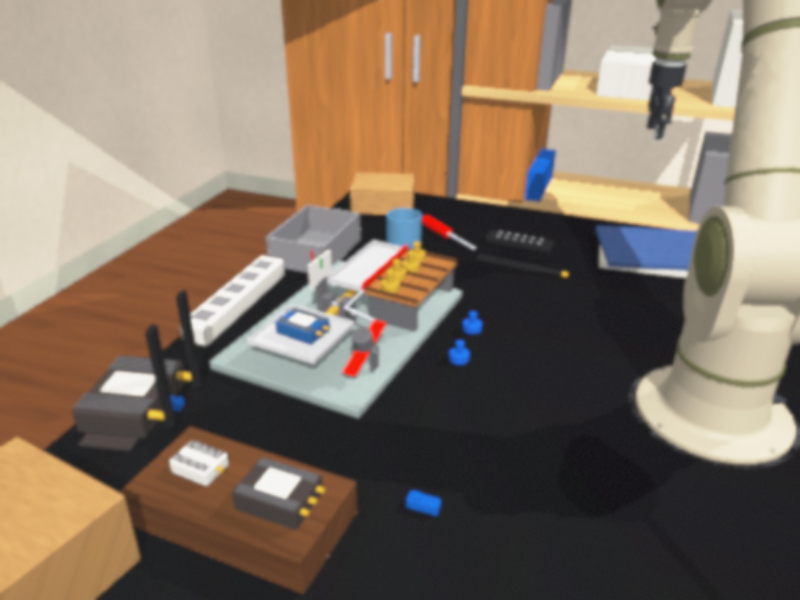

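The blue modem unit is on the left pan at top-view (343,234), and the brass weights are on the deck at (420,287), (443,283), (467,291) and (490,289). The blue look-alikes are on the table at (390,366) and (442,366). The catch is at (338,294), with its up end on the right at about (360,296). Next is a close crop to check these choices.

```bash
python3 - <<'E'
from h import *
save("top","c.png",(176,105,336,225),5)
E
```

```text
(no output)
```

View pics/c.png

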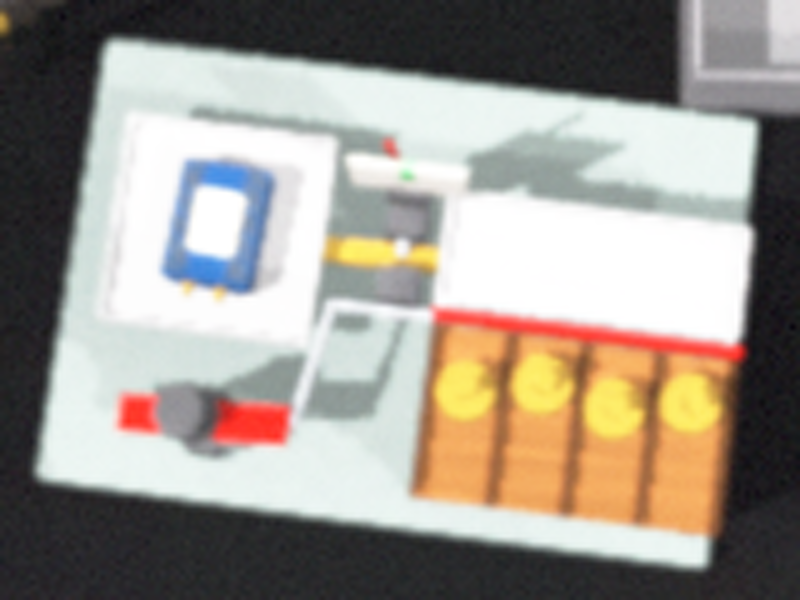

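```bash
cat >> h.py <<'E'
def B2W(q,P):
    P=np.atleast_2d(np.array(P,float))/1000; c,s=np.cos(q[2]),np.sin(q[2])
    return np.c_[q[0]+c*P[:,0]-s*P[:,1], q[1]+s*P[:,0]+c*P[:,1], P[:,2]]
E
python3 - <<'E'
from h import *
from scipy.optimize import least_squares
px=lambda L:np.array(L,float)/5+[176-.4,105-.4]
P=[(-155,-25,86),(-155,-215,86),(34,-28,90),(34,-212,90),(-42,-25,96),(67,187,63),(67,53,63),(-67,187,63)]
U=px([(413,494),(720,535),(449,192),(752,226),(436,316),(127,112),(337,137),(102,322)])
r=least_squares(lambda q:(proj("top",B2W(q,P))-U).ravel(),[.6,0,0],loss="soft_l1")
q=r.x;print(q,np.round(r.fun.reshape(-1,2),1));np.save("q.npy",q)
L=px([(105,38),(760,120),(708,570),(35,482)])
for u in L: print("plate",ray("top",*u,.012))
inv=lambda w:np.array([[np.cos(q[2]),np.sin(q[2])],[-np.sin(q[2]),np.cos(q[2])]])@(w[:2]-q[:2])*1000
for u in L: print(inv(ray("top",*u,.012)))
for u in px([(690,400),(613,405),(541,380),(466,388)]): print("w",inv(ray("top",*u,.105)))
for u in px([(120,412),(288,428)]): print("catch",inv(ray("top",*u,.06)))
print(B2W(q,[(-122,60,79),(0,0,0)]), proj("top",B2W(q,(-122,60,79))))
E
```

```text
[ 0.68049652 -0.01545185 -0.10418807] [[-0.1  0.1]
 [ 0.4 -0.5]
 [ 1.2  0.3]
 [-0.4  0.5]
 [-0.2 -1.1]
 [ 0.4  0.7]
 [-0.3  0.4]
 [-0.7 -0.6]]
plate [0.83512598 0.19148958 0.012     ]
plate [ 0.78474929 -0.24916323  0.012     ]
plate [ 0.48456212 -0.21467456  0.012     ]
plate [0.53356426 0.22495612 0.012     ]
[132.26912084 221.90067258]
[ 127.99335143 -221.60178993]
[-174.15281391 -218.51950512]
[-171.13783795  223.82340888]
w [ -79.28916696 -184.77992457]
w [ -87.99581472 -138.93565456]
w [-78.15146731 -94.03206884]
w [-88.51963949 -49.62495046]
catch [-123.7121364   165.46672018]
catch [-120.8462172    58.66504718]
[[ 0.56539806  0.05691075  0.079     ]
 [ 0.68049652 -0.01545185  0.        ]] [[232.19582199 189.77423098]]
```

```bash
python3 -m inch '[{"fingers":0,"twist":6.5},{"fingers":0,"twist":6.5},{"fingers":0,"twist":6.4},{"fingers":0,"dx":0.03,"dy":-0.03},{"fingers":0,"dx":0.03,"dy":-0.05},{"fingers":0,"dx":0.03,"dy":-0.05},{"fingers":0,"dx":0.03,"dy":-0.05},{"fingers":0,"dx":0.03,"dy":-0.05},{"fingers":0,"dx":0.03,"dy":-0.05},{"fingers":0,"dx":0.03,"dy":-0.05},{"fingers":0,"dx":0.03,"dy":-0.05},{"fingers":0,"dx":0.03,"dy":-0.05},{"fingers":0,"dx":0.03,"dy":-0.05},{"fingers":0,"dy":-0.05},{"fingers":0,"dy":-0.05},{"fingers":0,"dy":-0.05},{"fingers":0,"dy":-0.05},{"fingers":0,"dy":-0.03},{"fingers":0}]'
cat >> h.py <<'E'
q=np.load("q.npy")
def tip():
    s=readout.state(); R=np.array(s["orientation"]); p=np.array(s["ee_pos"])+R[:,2]*.022
    c,sn=np.cos(q[2]),np.sin(q[2]); d=p-[q[0],q[1],0]
    print("t",s["time"],"tip bal mm",np.round(1000*np.array([c*d[0]+sn*d[1],-sn*d[0]+c*d[1],p[2]]),1),"yaw rel",np.round(np.degrees(np.arctan2(R[1,0],R[0,0])-q[2]),2),"F",np.round(s["force"],1),"gap",s["finger_gap"])
E
python3 -c "
from h import *
tip()"
```

```text
t 0.15 tip bal mm [-438.2 -739.   230.6] yaw rel 19.36 F [-1.2  0.1 -0.7] gap 1.0018428610786967invalid input
```

```bash
python3 -m inch '[{"fingers":0,"dx":0,"dy":0,"dz":0,"twist":6.5},{"fingers":0,"dx":0,"dy":0,"dz":0,"twist":6.5},{"fingers":0,"dx":0,"dy":0,"dz":0,"twist":6.4},{"fingers":0,"dx":0.03,"dy":-0.03,"dz":0,"twist":0},{"fingers":0,"dx":0.03,"dy":-0.05,"dz":0,"twist":0},{"fingers":0,"dx":0.03,"dy":-0.05,"dz":0,"twist":0},{"fingers":0,"dx":0.03,"dy":-0.05,"dz":0,"twist":0},{"fingers":0,"dx":0.03,"dy":-0.05,"dz":0,"twist":0},{"fingers":0,"dx":0.03,"dy":-0.05,"dz":0,"twist":0},{"fingers":0,"dx":0.03,"dy":-0.05,"dz":0,"twist":0},{"fingers":0,"dx":0.03,"dy":-0.05,"dz":0,"twist":0},{"fingers":0,"dx":0.03,"dy":-0.05,"dz":0,"twist":0},{"fingers":0,"dx":0.03,"dy":-0.05,"dz":0,"twist":0},{"fingers":0,"dx":0.015,"dy":-0.05,"dz":0,"twist":0},{"fingers":0,"dx":0,"dy":-0.05,"dz":0,"twist":0},{"fingers":0,"dx":0,"dy":-0.05,"dz":0,"twist":0},{"fingers":0,"dx":0,"dy":-0.05,"dz":0,"twist":0},{"fingers":0,"dx":0,"dy":-0.05,"dz":0,"twist":0},{"fingers":0,"dx":0,"dy":0,"dz":0,"twist":0}]'
python3 -c "
from h import *
tip()"
```

```text
time: 2.52
ee_pos: [0.5578, -0.0075, 0.2531]
orientation: [[0.995, -0.098, -0.0], [-0.098, -0.995, 0.002], [-0.0, -0.002, -1.0]]
force: [0.2, -0.1, -0.3]
finger_gap: 0.003
grasp_force: 0.0
t 2.525 tip bal mm [-122.8   -4.8  231.1] yaw rel 0.36 F [ 0.2 -0.1 -0.3] gap 0.002563462950770662
```

```bash
python3 -m inch '[{"fingers":0,"dx":0,"dy":-0.033,"dz":0.02,"twist":0},{"fingers":0,"dx":0,"dy":-0.032,"dz":0.04,"twist":0},{"fingers":0,"dx":0,"dy":0,"dz":0.04,"twist":0},{"fingers":0,"dx":0,"dy":0,"dz":0.03,"twist":0},{"fingers":0,"dx":0,"dy":0,"dz":0,"twist":0},{"fingers":0,"dx":0,"dy":0,"dz":0,"twist":0}]'
python3 -c "
from h import *
tip(); a=cv2.resize(vision.capture('wrist'),(480,360)); 
u=proj('side',B2W(q,(-122,60,79)))[0].astype(int); print(u)
b=vision.capture('side')[u[1]-45:u[1]+45,u[0]-30:u[0]+50]; b=cv2.resize(b,(320,360),interpolation=2)
cv2.imwrite('pics/d.png',np.hstack([a,b])[:,:,::-1])"
```

```text
time: 3.28
ee_pos: [0.5648, 0.0517, 0.1241]
orientation: [[0.994, -0.106, 0.001], [-0.106, -0.994, -0.0], [0.001, 0.0, -1.0]]
force: [0.5, 0.1, 0.6]
finger_gap: -0.001
grasp_force: 0.0
t 3.275 tip bal mm [-122.    54.8  102.1] yaw rel -0.09 F [0.5 0.1 0.6] gap -0.0013133849233403212
[241 206]
```

View pics/d.png

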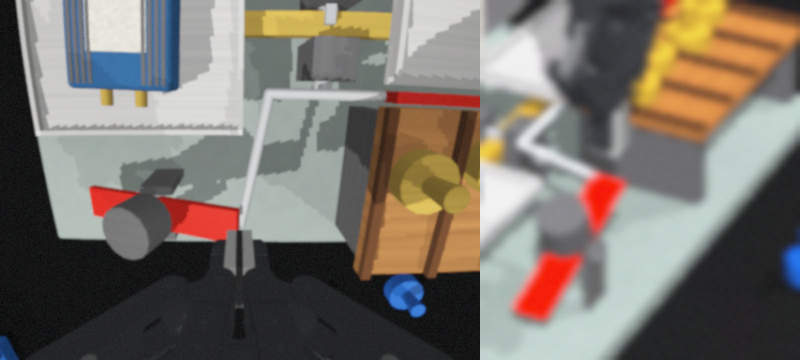

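The wrist view shows the paddle's right end at (240,225), just at the fingertips. I'll shift 6 mm to the left and press down to about 48 mm.

```bash
python3 -m inch '[{"fingers":0,"dx":0,"dy":-0.006,"dz":0,"twist":0},{"fingers":0,"dx":0,"dy":0,"dz":0.012,"twist":0},{"fingers":0,"dx":0,"dy":0,"dz":0.01,"twist":0},{"fingers":0,"dx":0,"dy":0,"dz":0.01,"twist":0},{"fingers":0,"dx":0,"dy":0,"dz":0.01,"twist":0},{"fingers":0,"dx":0,"dy":0,"dz":0.01,"twist":0},{"fingers":0,"dx":0,"dy":0,"dz":0.002,"twist":0},{"fingers":0,"dx":0,"dy":0,"dz":0,"twist":0},{"fingers":0,"dx":0,"dy":0,"dz":0,"twist":0}]'
python3 -c "
from h import *
tip()"
python3 -m inch '[{"fingers":0,"dx":0,"dy":0,"dz":-0.03,"twist":0},{"fingers":0,"dx":0,"dy":0,"dz":-0.04,"twist":0},{"fingers":0,"dx":0,"dy":0,"dz":-0.04,"twist":0},{"fingers":0,"dx":0,"dy":0,"dz":0,"twist":0}]'
python3 -c "
from h import *
tip(); a=cv2.resize(vision.capture('wrist'),(400,300)); 
b=vision.capture('side')[140:260,140:300]; b=cv2.resize(b,(400,300),interpolation=2)
cv2.imwrite('pics/e.png',np.hstack([a,b])[:,:,::-1])"
```

```text
time: 4.5
ee_pos: [0.5652, 0.0584, 0.0695]
orientation: [[0.995, -0.105, 0.0], [-0.105, -0.995, 0.0], [0.0, -0.0, -1.0]]
force: [-1.3, -0.4, 0.1]
finger_gap: 0.004
grasp_force: 0.0
t 4.5 tip bal mm [-122.4   61.4   47.5] yaw rel -0.04 F [-1.3 -0.4  0.1] gap 0.00401305522634367
time: 5.0
ee_pos: [0.5666, 0.0585, 0.1825]
orientation: [[0.994, -0.105, 0.006], [-0.105, -0.994, 0.001], [0.006, -0.002, -1.0]]
force: [0.2, -0.1, -1.4]
finger_gap: -0.002
grasp_force: 0.0
t 5.0 tip bal mm [-120.8   61.7  160.5] yaw rel -0.05 F [ 0.2 -0.1 -1.4] gap -0.0018497856798516128
```

View pics/e.png

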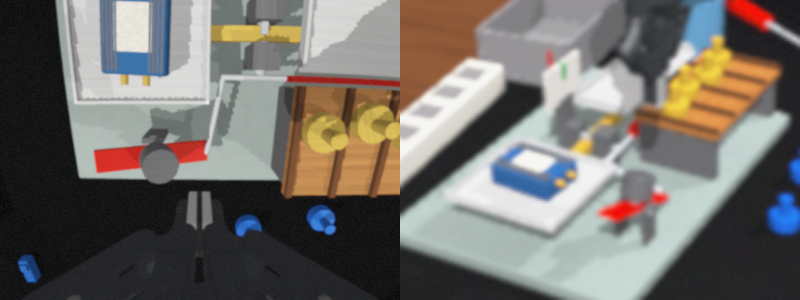

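The catch is over: the head leans right at (160,165) and the guard has sunk. Next I move behind weight3, in the leftmost lane.

```bash
python3 -m inch '[{"fingers":0,"dx":-0.014,"dy":0.04,"dz":0,"twist":0},{"fingers":0,"dx":0,"dy":0.04,"dz":0,"twist":0},{"fingers":0,"dx":0,"dy":0.034,"dz":0,"twist":0},{"fingers":0,"dx":0,"dy":0,"dz":0.03,"twist":0},{"fingers":0,"dx":0,"dy":0,"dz":0.03,"twist":0},{"fingers":0,"dx":0,"dy":0,"dz":0.009,"twist":0},{"fingers":0,"dx":0,"dy":0,"dz":0,"twist":0},{"fingers":0,"dx":0,"dy":0,"dz":0,"twist":0}]'
python3 -c "
from h import *
tip();vision.capture('wrist');save('wrist','f.png',None,1.2)"
```

```text
time: 6.1
ee_pos: [0.5395, -0.0534, 0.1109]
orientation: [[0.995, -0.104, 0.001], [-0.104, -0.995, -0.0], [0.001, -0.0, -1.0]]
force: [0.3, 1.0, 0.1]
finger_gap: -0.002
grasp_force: 0.0
t 6.1 tip bal mm [-136.3  -52.5   88.9] yaw rel -0.02 F [0.3 1.  0.1] gap -0.0024186031119932385
```

View pics/f.png

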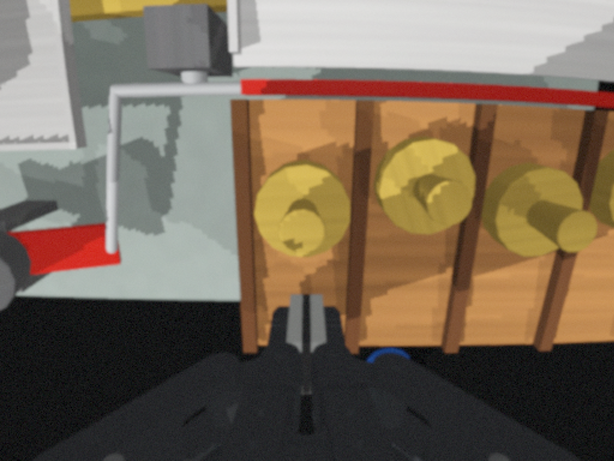

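Fingers sit centred behind weight3 (weight at (302,210), tips at (306,300)), with the guard below deck level. I push weight3 now.

```bash
python3 -m inch '[{"fingers":0,"dx":0.006,"dy":0,"dz":-0.002,"twist":0},{"fingers":0,"dx":0.006,"dy":0,"dz":0,"twist":0},{"fingers":0,"dx":0.006,"dy":0,"dz":0,"twist":0},{"fingers":0,"dx":0.006,"dy":0,"dz":0,"twist":0},{"fingers":0,"dx":0.006,"dy":0,"dz":0,"twist":0},{"fingers":0,"dx":0.006,"dy":0,"dz":0,"twist":0},{"fingers":0,"dx":0.006,"dy":0,"dz":0,"twist":0},{"fingers":0,"dx":0.006,"dy":0,"dz":0,"twist":0},{"fingers":0,"dx":0.006,"dy":0,"dz":0,"twist":0},{"fingers":0,"dx":0.006,"dy":0,"dz":0,"twist":0},{"fingers":0,"dx":0.006,"dy":0,"dz":0,"twist":0},{"fingers":0,"dx":0.006,"dy":0,"dz":0,"twist":0},{"fingers":0,"dx":0.006,"dy":0,"dz":0,"twist":0},{"fingers":0,"dx":0.006,"dy":0,"dz":0,"twist":0},{"fingers":0,"dx":0.006,"dy":0,"dz":0,"twist":0},{"fingers":0,"dx":0.006,"dy":0,"dz":0,"twist":0},{"fingers":0,"dx":0.006,"dy":0,"dz":0,"twist":0},{"fingers":0,"dx":0.006,"dy":0,"dz":0,"twist":0},{"fingers":0,"dx":0,"dy":0,"dz":0,"twist":0}]'
python3 -c "
from h import *
tip()"
python3 -m inch '[{"fingers":0,"dx":-0.006,"dy":0,"dz":0,"twist":0},{"fingers":0,"dx":-0.03,"dy":0,"dz":-0.03,"twist":0},{"fingers":0,"dx":-0.04,"dy":0,"dz":-0.03,"twist":0},{"fingers":0,"dx":-0.03,"dy":0,"dz":0,"twist":0},{"fingers":0,"dx":0,"dy":0.046,"dz":0,"twist":0},{"fingers":0,"dx":0,"dy":0,"dz":0,"twist":0},{"fingers":0,"dx":0,"dy":0,"dz":0,"twist":0},{"fingers":0,"dx":0,"dy":0,"dz":0,"twist":0},{"fingers":0,"dx":0,"dy":0,"dz":0,"twist":0},{"fingers":0,"dx":0,"dy":0,"dz":0,"twist":0}]'
python3 -c "
from h import *
tip(); a=cv2.resize(vision.capture('wrist'),(400,300)); 
b=vision.capture('side')[150:240,160:280]; b=cv2.resize(b,(400,300),interpolation=2)
cv2.imwrite('pics/g.png',np.hstack([a,b])[:,:,::-1])"
```

```text
time: 8.57
ee_pos: [0.6472, -0.0649, 0.1122]
orientation: [[0.995, -0.105, 0.001], [-0.105, -0.995, -0.0], [0.001, -0.0, -1.0]]
force: [-0.9, -0.2, -0.1]
finger_gap: -0.001
grasp_force: 0.0
t 8.575 tip bal mm [-28.  -52.6  90.2] yaw rel -0.03 F [-0.9 -0.2 -0.1] gap -0.000668033597909391
time: 9.82
ee_pos: [0.5364, -0.099, 0.1721]
orientation: [[0.995, -0.104, -0.0], [-0.104, -0.995, 0.0], [-0.0, -0.0, -1.0]]
force: [0.2, 0.6, -0.0]
finger_gap: -0.003
grasp_force: 0.0
t 9.825 tip bal mm [-134.6  -98.1  150.1] yaw rel 0.01 F [ 0.2  0.6 -0. ] gap -0.003497364056081638
```

View pics/g.png

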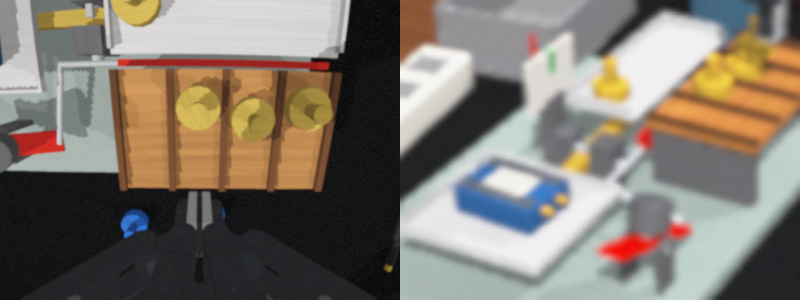

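Weight3 is on the pan, at side view (610,85). The pointer (533,45) is still left of the green mark (551,62), so I need another weight. I push weight2 next.

```bash
python3 -m inch '[{"fingers":0,"dx":0,"dy":0,"dz":0.03,"twist":0},{"fingers":0,"dx":0,"dy":0,"dz":0.029,"twist":0},{"fingers":0,"dx":0.006,"dy":0,"dz":0,"twist":0},{"fingers":0,"dx":0.006,"dy":0,"dz":0,"twist":0},{"fingers":0,"dx":0.006,"dy":0,"dz":0,"twist":0},{"fingers":0,"dx":0.006,"dy":0,"dz":0,"twist":0},{"fingers":0,"dx":0.006,"dy":0,"dz":0,"twist":0},{"fingers":0,"dx":0.006,"dy":0,"dz":0,"twist":0},{"fingers":0,"dx":0.006,"dy":0,"dz":0,"twist":0},{"fingers":0,"dx":0.006,"dy":0,"dz":0,"twist":0},{"fingers":0,"dx":0.006,"dy":0,"dz":0,"twist":0},{"fingers":0,"dx":0.006,"dy":0,"dz":0,"twist":0}]'
python3 -c "
from h import *
tip()"
python3 -m inch '[{"fingers":0,"dx":0.006,"dy":0,"dz":0,"twist":0},{"fingers":0,"dx":0.006,"dy":0,"dz":0,"twist":0},{"fingers":0,"dx":0.006,"dy":0,"dz":0,"twist":0},{"fingers":0,"dx":0.006,"dy":0,"dz":0,"twist":0},{"fingers":0,"dx":0.006,"dy":0,"dz":0,"twist":0},{"fingers":0,"dx":0.006,"dy":0,"dz":0,"twist":0},{"fingers":0,"dx":0.006,"dy":0,"dz":0,"twist":0},{"fingers":0,"dx":0.006,"dy":0,"dz":0,"twist":0},{"fingers":0,"dx":0,"dy":0,"dz":0,"twist":0},{"fingers":0,"dx":0,"dy":0,"dz":0,"twist":0}]'
python3 -c "
from h import *
tip()"
python3 -m inch '[{"fingers":0,"dx":-0.006,"dy":0,"dz":0,"twist":0},{"fingers":0,"dx":-0.03,"dy":0,"dz":-0.03,"twist":0},{"fingers":0,"dx":-0.04,"dy":0,"dz":-0.03,"twist":0},{"fingers":0,"dx":-0.03,"dy":0,"dz":0,"twist":0},{"fingers":0,"dx":0,"dy":0.046,"dz":0,"twist":0},{"fingers":0,"dx":0,"dy":0,"dz":0,"twist":0},{"fingers":0,"dx":0,"dy":0,"dz":0,"twist":0},{"fingers":0,"dx":0,"dy":0,"dz":0,"twist":0},{"fingers":0,"dx":0,"dy":0,"dz":0,"twist":0},{"fingers":0,"dx":0,"dy":0,"dz":0,"twist":0},{"fingers":0,"dx":0,"dy":0,"dz":0,"twist":0},{"fingers":0,"dx":0,"dy":0,"dz":0,"twist":0}]'
python3 -c "
from h import *
tip(); a=cv2.resize(vision.capture('wrist'),(400,300)); 
b=vision.capture('side')[150:240,160:280]; b=cv2.resize(b,(400,300),interpolation=2)
cv2.imwrite('pics/h.png',np.hstack([a,b])[:,:,::-1])"
```

```text
time: 11.42
ee_pos: [0.5964, -0.1058, 0.1132]
orientation: [[0.995, -0.105, -0.0], [-0.105, -0.995, -0.0], [-0.0, 0.0, -1.0]]
force: [-0.5, 0.9, -0.6]
finger_gap: 0.002
grasp_force: 0.5
t 11.425 tip bal mm [-74.2 -98.6  91.2] yaw rel -0.03 F [-0.5  0.9 -0.6] gap 0.0021938511875245416
time: 12.68
ee_pos: [0.6435, -0.1108, 0.1132]
orientation: [[0.995, -0.105, -0.0], [-0.105, -0.995, 0.0], [-0.0, 0.0, -1.0]]
force: [-0.9, 0.0, -0.4]
finger_gap: -0.0
grasp_force: 0.3
t 12.675 tip bal mm [-26.9 -98.7  91.2] yaw rel -0.04 F [-0.9  0.  -0.4] gap -4.026210925552601e-05
time: 14.18
ee_pos: [0.5335, -0.1454, 0.1732]
orientation: [[0.995, -0.105, -0.0], [-0.105, -0.995, -0.0], [-0.0, 0.0, -1.0]]
force: [0.5, -0.5, -0.4]
finger_gap: -0.001
grasp_force: 0.0
t 14.175 tip bal mm [-132.7 -144.5  151.2] yaw rel -0.03 F [ 0.5 -0.5 -0.4] gap -0.0014594366637108549
```

View pics/h.png

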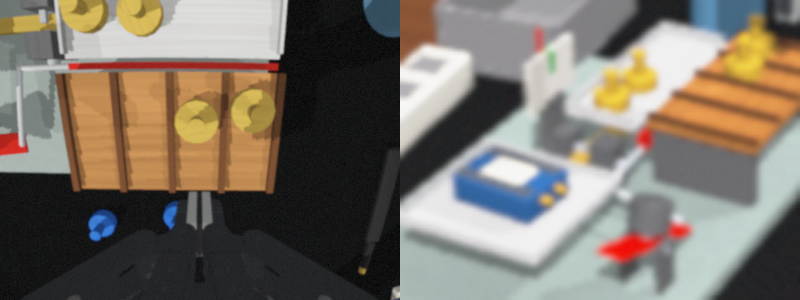

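```bash
python3 - <<'E'
from h import *
pl=ray("top",176-.4+81.5,105-.4+32.5,.145);print("plate mid",pl)
f=lambda P:np.round((proj("side",P)-[160,150])*400/120+[400,0],0)
c,s=np.cos(q[2]),np.sin(q[2]);d=pl[:2]-q[:2];X=1000*(c*d[0]+s*d[1]);print(X)
for t in(-.1,0,.1): # right pan down = pointer tips to -y
    print(t,"ptr",f(B2W(q,(X+10,-90*np.sin(t),163))),"unit pan near/left/right corners",f(B2W(q,[(-67,187,63-0+12+120*t),(-67,53,75+120*t)])).tolist(),"wpan far-left",f(B2W(q,[(34,-28,78-120*t),(-35,-28,78-120*t)])).tolist())
im=vision.capture("side").astype(int);w=im[150:180,190:215]
for n,m in(("red",(w[...,0]>150)&(w[...,1]<110)),("green",(w[...,1]>w[...,0]+40)&(w[...,1]>w[...,2]+25))):
    v,u=np.nonzero(m);print(n,len(u),((u.mean()+30)*3.333+400,(v.mean())*3.333) if len(u) else 0)
save("side","i.png",(170,150,250,210),10); save("top","j.png",(190,110,340,222),5)
E
```

```text
plate mid [ 0.71597327 -0.01846502  0.145     ]
35.597741542882005
-0.1 ptr [[527.  31.]] unit pan near/left/right corners [[535.0, 267.0], [619.0, 185.0]] wpan far-left [[565.0, 90.0], [632.0, 107.0]]
0 ptr [[533.  27.]] unit pan near/left/right corners [[534.0, 254.0], [619.0, 173.0]] wpan far-left [[565.0, 102.0], [632.0, 119.0]]
0.1 ptr [[538.  23.]] unit pan near/left/right corners [[533.0, 241.0], [619.0, 160.0]] wpan far-left [[566.0, 113.0], [633.0, 130.0]]
red 6 (np.float64(537.2085), np.float64(36.663000000000004))
green 4 (np.float64(549.985), np.float64(58.3275))
```

View pics/j.png

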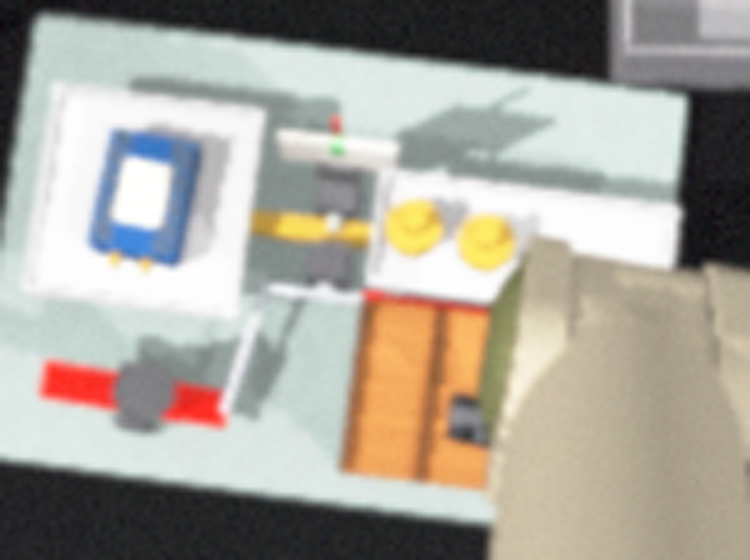

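The pointer (335,125) stands over the green mark (337,149), so the beam is level with two weights. I'll rise clear, then check the weight positions and beam steadiness by number.

```bash
python3 -m inch '[{"fingers":0,"dx":-0.02,"dy":0,"dz":-0.04,"twist":0},{"fingers":0,"dx":0,"dy":0.04,"dz":-0.04,"twist":0},{"fingers":0,"dx":0,"dy":0.04,"dz":0,"twist":0},{"fingers":0,"dx":0,"dy":0,"dz":0,"twist":0},{"fingers":0,"dx":0,"dy":0,"dz":0,"twist":0},{"fingers":0,"dx":0,"dy":0,"dz":0,"twist":0},{"fingers":0,"dx":0,"dy":0,"dz":0,"twist":0},{"fingers":0,"dx":0,"dy":0,"dz":0,"twist":0},{"fingers":0,"dx":0,"dy":0,"dz":0,"twist":0}]'
python3 - <<'E'
from h import *
c,s=np.cos(q[2]),np.sin(q[2])
for x,y in((415,227),(487,241)):
    w=ray("top",190-.4+x/5,110-.4+y/5,.09);d=w[:2]-q[:2];print(1000*(c*d[0]+s*d[1]),1000*(-s*d[0]+c*d[1]))
im=vision.capture("top").astype(int);w=im[130:145,245:270]
for n,m in(("red",(w[...,0]>w[...,1]+50)),("green",(w[...,1]>w[...,0]+40))):
    v,u=np.nonzero(m);print(n,len(u),u.mean()+245 if len(u) else 0,v.mean()+130 if len(u) else 0)
save("side","k.png",(170,135,270,225),6)
E
```

```text
time: 15.55
ee_pos: [0.5053, -0.2227, 0.2532]
orientation: [[0.995, -0.104, -0.0], [-0.104, -0.995, 0.0], [-0.0, -0.0, -1.0]]
force: [-0.4, 0.4, -0.7]
finger_gap: 0.004
grasp_force: 0.0
-0.6637566399431382 -50.87243961887393
-4.025028778714464 -96.03654050428933
red 3 256.6666666666667 134.33333333333334
green 3 256.6666666666667 139.33333333333334
```

View pics/k.png

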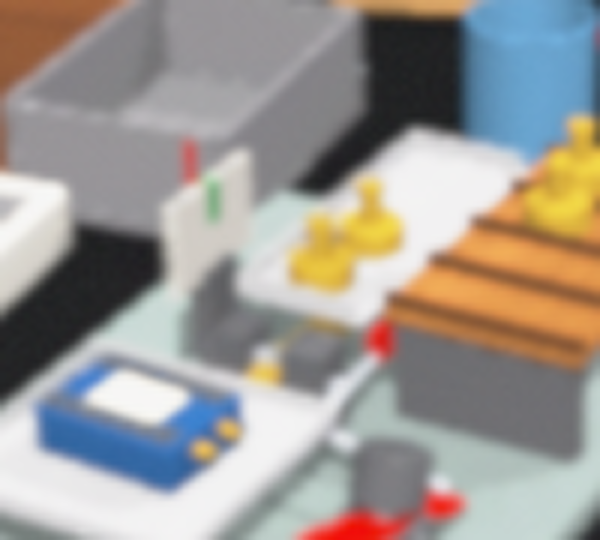

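The beam is level and steady, with two weights upright on the pan at (320,255) and (370,220) and two left on the deck. The catch is over.

```bash
python3 -c "
from bench import close_job
print(close_job())"
```

```text
the job is handed in; nothing more can be done
None
```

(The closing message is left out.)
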